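# Feed a vial rack past the sprung gate of a reader

## Robot

A 6-joint arm with a two-finger parallel gripper is mounted at the origin on the work surface. World frame = base frame: x ahead of the robot, y to its left, z up, the work surface at z = 0. Lengths are in mm, angles in rad, forces in N, time in s.
With the tool pointing down it reaches from about 300 to 750 mm from the base axis. Payload 8.5 kg.
Tool frame: the origin (TCP) lies midway between the tips of the shut fingers; the grasp point (between the pads) lies 19 mm behind it (bot.pinch_z is the distance from the TCP to the grasp point, in mm); z points along the fingers, y is the line along which they close (so a half turn about z gives the same grasp; the last joint's range is limited). The gripper opens to 85 mm and grips with 20 to 120 N. Pads are 22 mm wide; open, the fingers measure 114 mm over their backs; the gripper's body (76 mm by 85 mm) begins 54 mm behind the grasp point. The pads swing forward as they close: fully open they stand 13 mm farther back than shut.
Start: joints at [-1.333, 0.381, 1.297, -0, 1.464, -0.215], TCP at [240.609, -494.558, 231.322] pointing down, gripper open.
Joint ranges: [-3.11, 3.11], [-0.89, 2.33], [0.22, 2.48], [-1.42, 4.56], [0.17, 2.85], [-2.88, 2.88]. Speed limits (rad/s): [2.39, 2.39, 3.14, 3.14, 3.14, 3.14].

## Interface

Orientations are given as a rotation vector (axis times angle).
In Python, from bench import bot gives the robot as it stands. The module is installed in compiled form; this text tells all that it offers.
- The arm moves only by the tool send_rows, never from a script. Its argument "motion" is a list that holds one entry, the list of rows, each a list of 7 numbers: the shift along the tool's x, y, z in cm, then the turn, a rotation vector about the tool's x, y, z in rad, then the opening in per cent of the stroke, from 0 (shut) to 100 (fully open). A call has 1 to 10 rows; each row is the pose to reach, as a shift and turn from the pose commanded when the call began, along the tool's axes at that moment; what a row does not reach only later rows make up. A row lasts 1/8 s, in which the tool goes at most 62.5 mm and 10.7 degrees, less where a joint would pass 70% of its speed; a pose out of reach is approached as far as the arm can. A call with a gripper value outside its range is refused whole. The fingers move at their own pace and stop on an object; "newtons" is the grip in N (left out, the last holds). Time passes only in rows, so rows that repeat a pose let the fingers close. It gives the time, the measured TCP pose, the force, the opening and the grip force at its end, in the units of the state.
- bot.observe(): the state, without advancing time (a new reading comes with each control period).
- bot.grab_frame(name): name is "side" or "top"; returns the picture (400x640x3 uint8, blue, green, red); there is no depth.
- bot.get_calibration(name): a dict with "fx", "fy", "cx", "cy" (pixels), "rvec" (rotation vector, rad) and "tvec" (3), from world to camera coordinates, as OpenCV has them. Camera axes: x right, y down, z forward; pixel columns grow to the right and rows downward; lengths in mm; the calibration is good to about 2 mm. A picture is of the moment at which its call begins. get_calibration takes no time and is no camera call.
- bot.finish_job(): hands the job in; it is judged then, once.
The state is a dict: "clock": time; "joints": joint angles; "joint_velocities": joint speeds; "tau": joint torques, N m; "eef_pos": TCP position; "tcp_rot": TCP orientation; "contact_force": force on the tool from outside, world axes, zero at the start; "wrist_torque": the same for the moment, N m; "finger_gap": finger opening in mm; "grasp_force": force on a finger pad.
Only numpy, scipy, OpenCV 4.12 (cv2) and the standard library are available. Lean on these libraries where they do the work, as an engineer would, in place of code of your own. Each camera call takes 0.05 s, during which the arm holds its last target. There are 200 camera calls.

## Task

Feed the blue vial rack into the reader: with one fingertip press down the yellow finger plate beside the chute so that the red gate sinks out of the way, and keep it down while your other finger pushes the rack along the chute, past the gate, until it is home against the end stop. Then let go so that the gate springs up again behind the rack. Only push the rack, never pick it up or let the gate rise under it, and leave the other things on the bench where they are.

Things in the scene. Friction and masses are not known exactly. Their poses are not given: they have to be found in the camera images.
- chute: White reader with an open-topped straight chute, fixed. Origin: on the bench (z = 0) under the gate's middle. x = feed direction along the chute, y across it towards the yellow plate, z up. Floor 30 mm above the bench, from x = -185 mm. Side walls 6 mm thick, inner faces at y = -37 and 37 mm, tops 50 mm above the bench. A 12 mm slot at x = 0 lets the gate through; a pale blue pad marks home.
- end_stop (a point): Centre of the foot of the dark end stop's face, on the chute floor: chute x = 98 mm, y = 0, 30 mm above the bench. The stop is 30 mm tall; behind it the reader head stands 80 mm above the bench (chute x = 106 to 164 mm). The rack is home when its front end touches this face.
- gate (a joint): Gate angle, rad: 0 up and shut, 0.36 pressed to its stop. One rigid part: red blade 6 mm thick across the chute at x = 0, joined to the yellow plate outside the +y wall. Shut, the blade stands 3 to 22 mm above the floor and blocks the rack; from 0.26 it is below the floor and the rack slides over. A spring shuts it: about 1 N down on the plate starts it, 3 N holds 0.30.
- gate_hinge (a point): The gate's hinge line: level, parallel to the chute's x axis, at chute y = -49 mm, 30 mm above the bench, on the far side of the chute from the yellow plate. Pressing the plate down lowers plate and blade together.
- finger_plate (a point): Centre of the yellow finger plate's top; moves with the gate. Plate 220 mm long (chute x = -180 to 40 mm), 36 wide, 6 thick. Centre at chute y = 60 mm shut, 67 pressed (6 mm clear of the wall). Top centre above the bench: 73 mm shut (tilted 0.26 rad, outer edge higher), 44 at 0.26 rad (level), 39 at 0.30, 32 at the stop. A fingertip can slide along it while holding it down.
- rack: Loose blue plastic rack of six vials with red and white caps, about 220 g, 80 mm long (x), 70 mm wide (y), frame 34 mm high, 48 mm over the caps. Origin: centre of its underside; its axes run as the chute's. End faces flat, at x = -40 and 40 mm. Starts on the chute floor before the gate, 2 mm of play to each wall; home at chute x = 58 mm.
- vial_a: Loose vial with red cap, 21 mm across, 45 mm tall, standing on the bench near the chute; origin at the centre of its underside. Leave alone.
- vial_b: Loose vial with white cap, 21 mm across, 45 mm tall, standing on the bench near the chute; origin at the centre of its underside. Leave alone.
- dish: Loose culture dish, 94 mm across, 16 mm tall, on the bench on the robot's side of the chute; origin at the centre of its underside. Leave alone.
- diluent: Loose amber bottle with blue cap, 64 mm across, 150 mm tall; origin at the centre of its underside. Leave alone.
- beaker: Loose clear beaker, 76 mm across, 90 mm tall; origin at the centre of its underside. Leave alone.
- tip_box: Loose orange box of pipette tips with a pale lid, 88 x 123 mm, 63 mm tall; origin at the centre of its underside. Leave alone.
Things that resemble listed ones, but are neither listed nor needed, are in the scene too. Of the things that look like the rack, the smallest one is meant.

How it is judged (in metres and radians):
On the way, in this order (a step that is already met when the one before it is completed fails the run):
1. the gate is held down while the rack is still before it (value of joint gate above 0.26 rad and x of rack in the frame of chute below -0.034 m), for 0.1 s.
2. half of the rack has passed the gate, which is still held down (value of joint gate above 0.24 rad and x of rack in the frame of chute above 0 m), for 0.05 s.
At the end, for the whole second after the job is handed in: The rack stands flat on the chute floor, wholly past the gate and within 8 mm of the end stop, at rest; the gate is up again behind it (joint below 0.04 rad); the vials, dish, bottle, beaker and tip box are within 30 mm of where they were (x of rack in the frame of chute between 0.05 and 0.062 m and z of rack in the frame of chute between 0.026 and 0.034 m and angle between rack's own z axis and vertical below 0.08 rad and value of joint gate below 0.04 rad and linear speed of rack below 0.01 m/s and distance of each of vial_a, vial_b, dish, diluent, beaker, tip_box from where it was at the start of the episode below 0.03 m); the robot touches nothing.
It fails at once if the gate rises (below 0.20 rad) while the rack is over it (x of rack in the frame of chute between -0.034 and 0.04 m and value of joint gate below 0.2 rad).
It fails at once if the rack is lifted more than 12 mm off the chute floor (z of rack in the frame of chute above 0.042 m).
It fails at once if the rack is tipped by more than 0.25 rad (angle between rack's own z axis and vertical above 0.25 rad).
It fails at once if the rack leaves the chute sideways (y of rack in the frame of chute above 0.02 m or y of rack in the frame of chute below -0.02 m).
It fails at once if another thing on the bench is moved by more than 30 mm (distance of any of vial_a, vial_b, dish, diluent, beaker, tip_box from where it was at the start of the episode above 0.03 m).
It also fails if it takes over 35 s, if anything falls off the work surface, if the arm or the gripper's body presses on something with over 40 N, if the wrist force passes 120 N, or if a joint passes its speed limit or range.

## Working session

There is one attempt and no reset: what is moved stays moved. The work goes in short steps, Python scripts to look and compute and a tool call to move; the robot and the scene stay as the last step left them, time stands still between calls to the robot, and variables do not carry over. Pictures are saved under pics/ and viewed, at most 10 in all, crops included, and the job is handed in when it is done.

Besides the shell and the picture viewer there is one more tool, called after "Emit:" in YAML: its name, and indented under it one key for each argument. send_rows: Moves the arm, as the interface text tells. Its arguments: {"type":"object","properties":{"motion":{"type":"array"},"newtons":{"type":"number"}},"required":["motion"]}

```bash
mkdir -p pics; python3 - <<'E'
from bench import bot
import cv2
for n in("side","top"):
    cv2.imwrite(f"pics/{n}0.png",bot.grab_frame(n)); c=bot.get_calibration(n); print(n,c)
print(bot.observe())
E
```

```text
side {'fx': 387.73589225955465, 'fy': 387.73589225955465, 'cx': 313.5845460334156, 'cy': 196.37236249234235, 'rvec': array([ 1.05096843, -2.39994144,  1.03646591]), 'tvec': array([550.30747085, 251.6152146 , 706.28760021])}
top {'fx': 412.24815578545605, 'fy': 412.24815578545605, 'cx': 319.33828704172777, 'cy': 205.39824410105848, 'rvec': array([ 2.15762303, -2.12203699,  0.19823757]), 'tvec': array([ 199.05890707,  565.55070027, 1108.95157751])}
{'clock': 0.1, 'joints': array([-1.33327802e+00,  3.81154746e-01,  1.29821513e+00, -1.03954139e-06,
        1.46358800e+00, -2.15290499e-01]), 'joint_velocities': array([-3.75302252e-05, -1.74476847e-03, -1.19356022e-03,  9.12759701e-04,
       -5.51257717e-04,  5.47983021e-05]), 'tau': array([ 3.95933079e-03, -4.49220085e+01, -2.31656617e+01, -1.43715874e-04,
        3.63534513e-03, -7.42071535e-06]), 'eef_pos': array([ 240.55681823, -494.29540269,  230.74931653]), 'tcp_rot': array([-3.06008830e+00, -7.04903203e-01,  2.54453237e-05]), 'contact_force': array([ 0.16110809, -0.02976121, -0.53088673]), 'wrist_torque': array([ 0.02473375,  0.02098718, -0.00929564]), 'grasp_force': 0.0, 'finger_gap': 85.17601279848613}
```

View pics/top0.png

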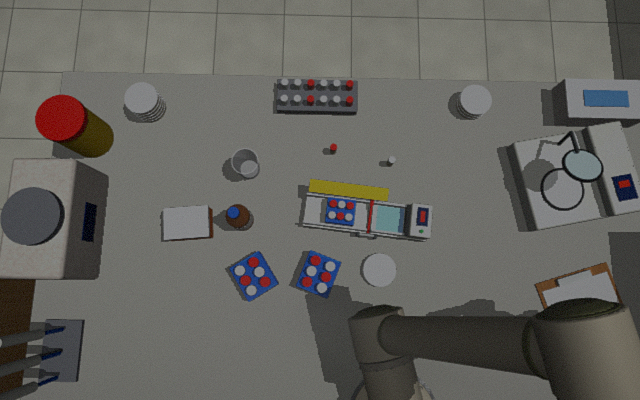

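View pics/side0.png

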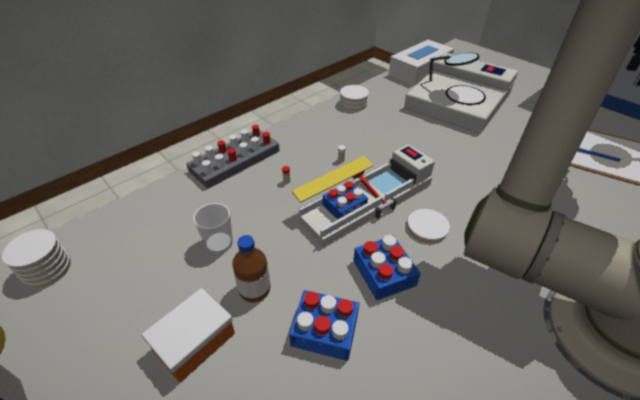

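```bash
python3 - <<'E'
import cv2,numpy as np
a=cv2.imread("pics/top0.png")[170:250,290:450]; b=cv2.imread("pics/side0.png")[135:245,280:445]
a=cv2.resize(a,None,fx=5,fy=5,interpolation=cv2.INTER_CUBIC);cv2.imwrite("pics/topc.png",cv2.convertScaleAbs(a,alpha=1.6))
b=cv2.resize(b,None,fx=4.8,fy=4.8,interpolation=cv2.INTER_CUBIC);cv2.imwrite("pics/sidec.png",cv2.convertScaleAbs(b,alpha=1.6))
E
```

```text
(no output)
```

View pics/topc.png

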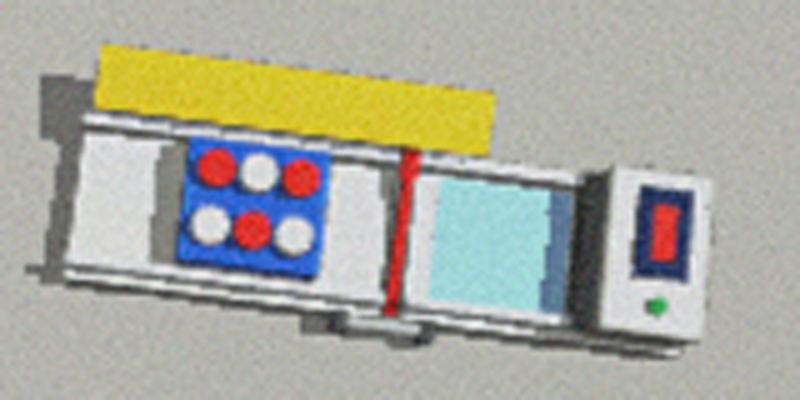

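View pics/sidec.png

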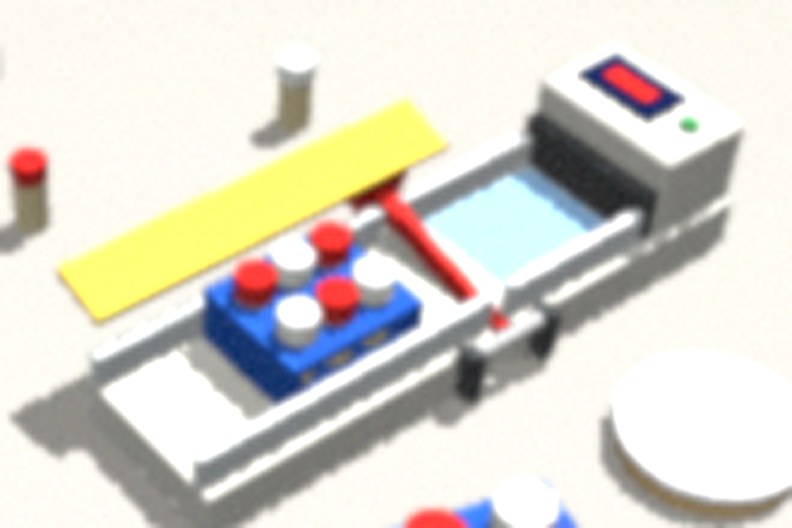

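```bash
cat >h.py <<'E'
import numpy as np,cv2
from bench import bot
from scipy.optimize import least_squares
C={n:bot.get_calibration(n) for n in("side","top")}
def K(c): return np.array([[c['fx'],0,c['cx']],[0,c['fy'],c['cy']],[0,0,1]])
def proj(n,P): return cv2.projectPoints(np.array(P,float).reshape(-1,3),C[n]['rvec'],C[n]['tvec'],K(C[n]),None)[0][:,0]
def toW(p,P):
    P=np.array(P,float).reshape(-1,3);c,s=np.cos(p[2]),np.sin(p[2])
    return np.c_[p[0]+c*P[:,0]-s*P[:,1],p[1]+s*P[:,0]+c*P[:,1],P[:,2]]
def ray(n,u,v,z):
    c=C[n];R=cv2.Rodrigues(c['rvec'])[0];o=-R.T@c['tvec'].ravel()
    d=R.T@np.linalg.inv(K(c))@[u,v,1];return o+d*(z-o[2])/d[2]
T=lambda u,v:(u/5+290,v/5+170)
S=lambda u,v:(u/4.8+280,v/4.8+135)
E
python3 - <<'E'
from h import *
po,pi=[(77.4,77.6),(42.6,68.4)]
pl=[(-180,*po),(40,*po),(40,*pi),(-180,*pi)]
ob=[('top',pl,[T(101,44),T(495,92),T(489,155),T(94,107)]),
('side',pl,[S(58,270),S(408,100),S(447,147),S(98,320)]),
('top',[(-185,43,50),(-185,-43,50)],[T(86,113),T(65,280)]),
('side',[(-185,43,50),(-185,-43,50)],[S(95,355),S(200,467)])]
f=lambda p:np.concatenate([(proj(n,toW(p,P))-np.array(o)).ravel() for n,P,o in ob])
o=ray('top',*T(398,230),50);print(o)
best=min((least_squares(f,[o[0],o[1],y],loss='soft_l1') for y in(-1.5,-.5,1.5,3)),key=lambda r:r.cost)
p=best.x;print(p,best.cost,f(p).reshape(-1,2).round(1))
def loc(w):
    d=np.array(w[:2])-p[:2];c,s=np.cos(p[2]),np.sin(p[2]);return np.round([c*d[0]+s*d[1],-s*d[0]+c*d[1]],1)
for q in [(190,137),(331,153),(320,280),(177,262)]: print('rackT',loc(ray('top',*T(*q),64)))
for q in [(207,295),(293,352),(418,300)]: print('rackS',loc(ray('side',*S(*q),64)))
for n,q,z in[('a',(333,148),45),('b',(391,160),45),('dish',(379,270),16),('dil',(235,212),150),('bigrack',(335,262),60),('gate',T(398,235),45)]: print(n,loc(ray('top',*q,z)),ray('top',*q,z)[:2].round())
print('ee',loc(bot.observe()['eef_pos']))
np.save('p.npy',p)
print(toW(p,[(-185,0,0),(0,0,0),(98,0,0)]))
E
```

```text
[534.09185234  67.9670295   50.        ]
[534.48696086  64.01127457  -1.67685182] 3.9046522684714313 [[ 0.1  0.1]
 [ 0.7  0.2]
 [ 0.1  0.5]
 [-0.   0.4]
 [-0.4 -0.2]
 [-0.7 -0.2]
 [ 0.3 -0.2]
 [ 0.2  0.9]
 [-0.1  0.2]
 [ 0.2 -3. ]
 [-0.9  0.3]
 [ 0.5 -0.1]]
rackT [-125.4   34.5]
rackT [-46.8  35.2]
rackT [-45.3 -35.9]
rackT [-124.3  -35.7]
rackS [-124.9   32. ]
rackS [-116.6  -22.1]
rackS [-47.1 -30.5]
a [-127.8  183.5] [731. 172.]
b [ 41.4 169. ] [698.   5.]
dish [  41.9 -144.5] [386.  38.]
dil [-356.   -48.8] [524. 423.]
bigrack [ -85.6 -139.2] [405. 164.]
gate [-3.  -2.8] [532.  67.]
ee [ 586.3 -233.2]
[[554.07046728 247.97183087   0.        ]
 [534.48696086  64.01127457   0.        ]
 [524.1129953  -33.43810121   0.        ]]
```

```bash
cat >>h.py <<'E'
from scipy.spatial.transform import Rotation as R
try:p=np.load('p.npy')
except Exception:pass
def st():
    o=bot.observe();d=o['eef_pos'][:2]-p[:2];c,s=np.cos(p[2]),np.sin(p[2])
    return o,R.from_rotvec(o['tcp_rot']),np.array([c*d[0]+s*d[1],-s*d[0]+c*d[1],o['eef_pos'][2]])
def plan(t):
    o,r,l=st();tgt=toW(p,[t])[0]
    for sg in(1,-1):
        m=np.array([[np.cos(p[2])*sg,np.sin(p[2])*sg,0],[-np.sin(p[2])*sg,np.cos(p[2])*sg,0],[0,0,-1]]).T
        if sg==1 or 1: m[:,1]=np.cross(m[:,2],m[:,0])
        print(sg,'shift cm',(r.inv().apply(tgt-o['eef_pos'])/10).round(2),'rot',(r.inv()*R.from_matrix(m)).as_rotvec().round(3))
    print('chute',l.round(1),'F',o['contact_force'].round(1),'gap',o['finger_gap'],'q6',o['joints'][5],'t',o['clock'])
E
python3 -c "
from h import *
plan((-150,33,160))"
```

```text
1 shift cm [ 61.61 -48.3    7.16] rot [-1.00e-03  1.00e-03  2.13e+00]
-1 shift cm [ 61.61 -48.3    7.16] rot [-1.000e-03 -1.000e-03 -1.012e+00]
chute [ 586.3 -233.2  230.7] F [ 0.2 -0.  -0.5] gap 85.17601279848613 q6 -0.21529049900952268 t 0.1
```

Emit:
send_rows:
  motion:
    - [[6,-4.8,0,0,0,-0.15,70],[12,-9.6,0,0,0,-0.3,70],[18,-14.4,0,0,0,-0.4,70],[24,-19,0,0,0,-0.5,70],[30,-24,0,0,0,-0.6,70],[36,-28.5,1,0,0,-0.7,70],[42,-33,2,0,0,-0.8,70],[48,-38,3,0,0,-0.9,70],[54,-43,4,0,0,-1.01,70],[60,-47.5,5,0,0,-1.012,70]]

```text
clock: 1.35
eef_pos: [511.0, 69.3, 198.6]
tcp_rot: [2.334, 2.102, -0.0]
contact_force: [1.6, -1.1, 0.4]
finger_gap: 59.7
grasp_force: 0.0
```

```bash
python3 -c "
from h import *
plan((-150,33,120))"
```

```text
1 shift cm [14.71  5.72  7.86] rot [-0.   -0.   -3.14]
-1 shift cm [14.71  5.72  7.86] rot [-0.     0.     0.001]
chute [ -2.8 -23.9 198.6] F [ 1.6 -1.1  0.4] gap 59.74306976427679 q6 0.009606249662369932 t 1.35
```

Emit:
send_rows:
  motion:
    - [[5,2,2,0,0,0,70],[10,4,4,0,0,0,70],[14,5.5,5.5,0,0,0,70],[14,5.5,5.5,0,0,0,70],[14,5.5,5.5,0,0,0,70],[14,5.5,5.5,0,0,0,70]]

```text
clock: 2.1
eef_pos: [579.9, 199.7, 144.5]
tcp_rot: [2.337, 2.099, 0.001]
contact_force: [-1.4, -0.3, 0.2]
finger_gap: 59.8
grasp_force: 0.0
```

```bash
python3 -c "
from h import *
plan((-150,33,110))
for n in('side','top'): cv2.imwrite('pics/'+n+'1.png',bot.grab_frame(n))
a=cv2.imread('pics/side1.png')[90:250,250:450];b=cv2.imread('pics/top1.png')[130:290,250:450]
cv2.imwrite('pics/c1.png',cv2.resize(np.hstack([a,b]),None,fx=2,fy=2,interpolation=cv2.INTER_CUBIC))"
```

```text
1 shift cm [1.03 0.22 3.46] rot [-0.00e+00 -1.00e-03  3.14e+00]
-1 shift cm [1.03 0.22 3.46] rot [ 0.001 -0.    -0.001]
chute [-139.7   30.8  144.5] F [-1.4 -0.3  0.2] gap 59.80969209129451 q6 0.24613759185783096 t 2.1
```

View pics/c1.png

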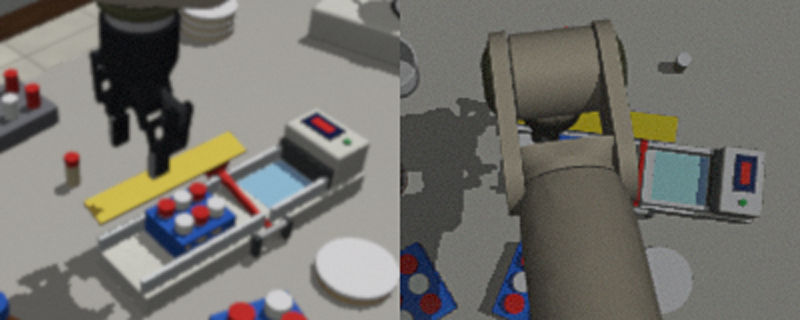

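Emit:
send_rows:
  motion:
    - [[1,0.2,2.5,0,0,0,70],[1,0.2,4.5,0,0,0,70],[1,0.2,5.5,0,0,0,70],[1,0.2,6.5,0,0,0,70],[1,0.2,7.5,0,0,0,70],[1,0.2,8.5,0,0,0,70],[1,0.2,9,0,0,0,70],[1,0.2,9.5,0,0,0,70],[1,0.2,9.5,0,0,0,70]]

```text
clock: 3.32
eef_pos: [583.0, 210.4, 48.8]
tcp_rot: [-2.336, -2.101, 0.0]
contact_force: [0.3, -0.3, 1.9]
finger_gap: 59.9
grasp_force: 0.8
```

```bash
python3 -c "
from h import *
plan((-150,33,35))
cv2.imwrite('pics/side2.png',bot.grab_frame('side'))
a=cv2.imread('pics/side2.png')[110:250,270:450]
cv2.imwrite('pics/c2.png',cv2.resize(a,None,fx=4,fy=4,interpolation=cv2.INTER_CUBIC))"
```

```text
1 shift cm [-0.07  0.02  1.38] rot [-0.    -0.    -3.142]
-1 shift cm [-0.07  0.02  1.38] rot [-0.  0.  0.]
chute [-150.7   32.8   48.8] F [ 0.3 -0.3  1.9] gap 59.886811520970994 q6 0.261507234126166 t 3.325
```

View pics/c2.png

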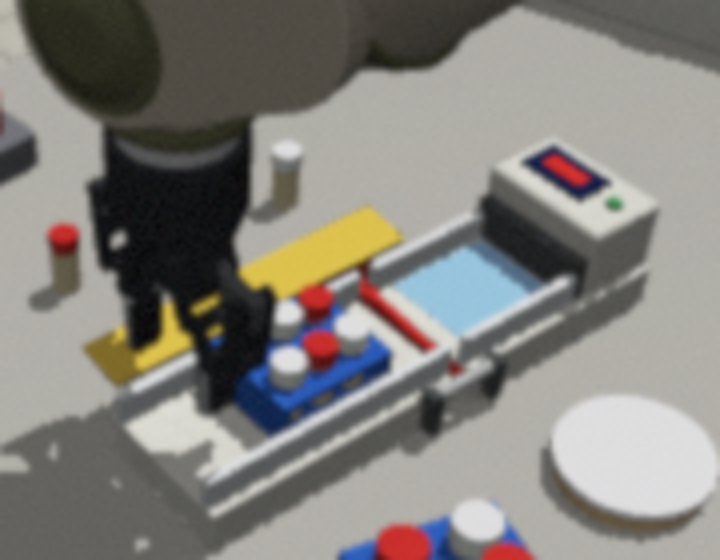

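Emit:
send_rows:
  motion:
    - [[0,0,0.6,0,0,0,70],[0,0,1.2,0,0,0,70],[0,0,1.8,0,0,0,70],[0,0,1.8,0,0,0,70],[0,0,1.8,0,0,0,70]]

```text
clock: 4.0
eef_pos: [583.0, 210.3, 31.0]
tcp_rot: [-2.336, -2.101, 0.0]
contact_force: [0.6, -0.5, 2.0]
finger_gap: 59.6
grasp_force: 1.5
```

```bash
python3 -c "
from h import *
plan((-140,33,28))
cv2.imwrite('pics/side3.png',bot.grab_frame('side'))
a=cv2.imread('pics/side3.png')[120:240,280:450]
cv2.imwrite('pics/c3.png',cv2.resize(a,None,fx=4.5,fy=4.5,interpolation=cv2.INTER_CUBIC))"
```

```text
1 shift cm [-1.06  0.03  0.3 ] rot [-0.    -0.    -3.142]
-1 shift cm [-1.06  0.03  0.3 ] rot [-0.  0.  0.]
chute [-150.6   32.7   31. ] F [ 0.6 -0.5  2. ] gap 59.625564397948075 q6 0.26152968309175895 t 4.0
```

View pics/c3.png

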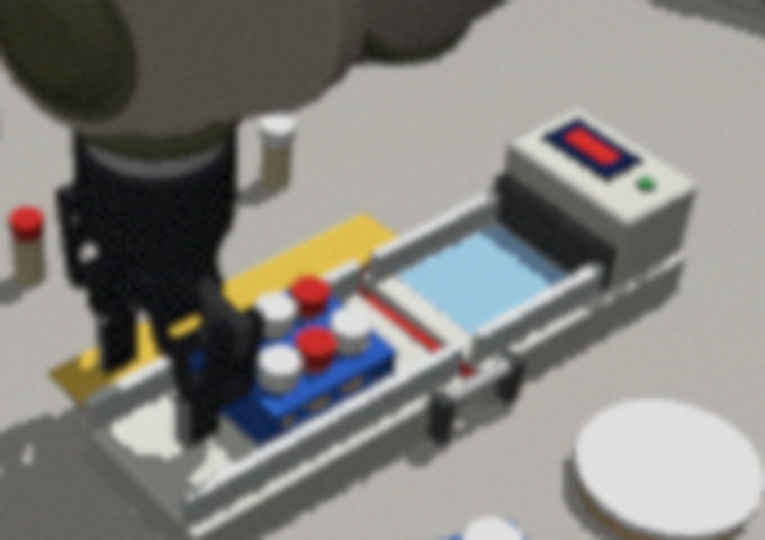

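Emit:
send_rows:
  motion:
    - [[0,0,0.2,0,0,0,70],[0,0,0.4,0,0,0,70],[0,0,0.4,0,0,0,70],[0,0,0.4,0,0,0,70]]

```text
clock: 4.55
eef_pos: [583.2, 210.3, 27.5]
tcp_rot: [2.336, 2.1, 0.001]
contact_force: [0.8, -0.9, 7.0]
finger_gap: 60.0
grasp_force: 3.7
```

```bash
python3 -c "
from h import *
plan((-140,33,28))
def corner(a):
    y0,z0=-49,30
    y,z=77.4-y0,77.6-z0
    c,s=np.cos(-a),np.sin(-a);return proj('side',toW(p,[(40,y0+c*y-s*z,z0+s*y+c*z)]))[0]
for a in(0,.2,.26,.3,.33,.36): print(a,corner(a).round(1))
cv2.imwrite('pics/side4.png',bot.grab_frame('side'))
for n in '0','3','4':
  im=cv2.imread(f'pics/side{n}.png')[140:200,340:385];h=cv2.cvtColor(im,cv2.COLOR_BGR2HSV);m=cv2.inRange(h,(20,90,80),(35,255,255))
  ys,xs=np.nonzero(m);i=ys.argmin();print(n,xs[i]+340,ys[i]+140,'maxx',xs.max()+340, ys[xs.argmax()]+140)
"
```

```text
1 shift cm [-1.06  0.01 -0.05] rot [ 0.000e+00  1.000e-03 -3.142e+00]
-1 shift cm [-1.06  0.01 -0.05] rot [ 0.001 -0.     0.   ]
chute [-150.6   32.9   27.5] F [ 0.8 -0.9  7. ] gap 60.00218589368275 q6 0.2615926597498125 t 4.55
0 [364.3 155.6]
0.2 [361.6 162.4]
0.26 [361.1 164.7]
0.3 [360.8 166.2]
0.33 [360.6 167.4]
0.36 [360.5 168.6]
0 362 156 maxx 372 164
3 358 168 maxx 367 172
4 358 169 maxx 366 172
```

Emit:
send_rows:
  motion:
    - [[-0.8,0,-0.15,0,0,0,70],[-1.4,0,-0.15,0,0,0,70],[-2.2,0,-0.15,0,0,0,70],[-3.0,0,-0.15,0,0,0,70],[-3.8,0,-0.15,0,0,0,70],[-4.6,0,-0.15,0,0,0,70],[-5.4,0,-0.15,0,0,0,70],[-6.2,0,-0.15,0,0,0,70],[-7,0,-0.15,0,0,0,70],[-7,0,-0.15,0,0,0,70]]

```text
clock: 5.85
eef_pos: [575.4, 139.6, 28.3]
tcp_rot: [2.336, 2.1, -0.002]
contact_force: [-0.6, -2.5, 3.0]
finger_gap: 59.8
grasp_force: 1.5
```

```bash
python3 -c "
from h import *
plan((7,33,28))
cv2.imwrite('pics/side5.png',bot.grab_frame('side'))
a=cv2.imread('pics/side5.png')[120:240,280:450]
cv2.imwrite('pics/c5.png',cv2.resize(a,None,fx=4.5,fy=4.5,interpolation=cv2.INTER_CUBIC))"
```

```text
1 shift cm [-8.65  0.04  0.04] rot [2.000e-03 1.000e-03 3.141e+00]
-1 shift cm [-8.65  0.04  0.04] rot [-0.001  0.001 -0.001]
chute [-79.5  32.7  28.3] F [-0.6 -2.5  3. ] gap 59.79917260550326 q6 0.14601560683367096 t 5.85
```

View pics/c5.png

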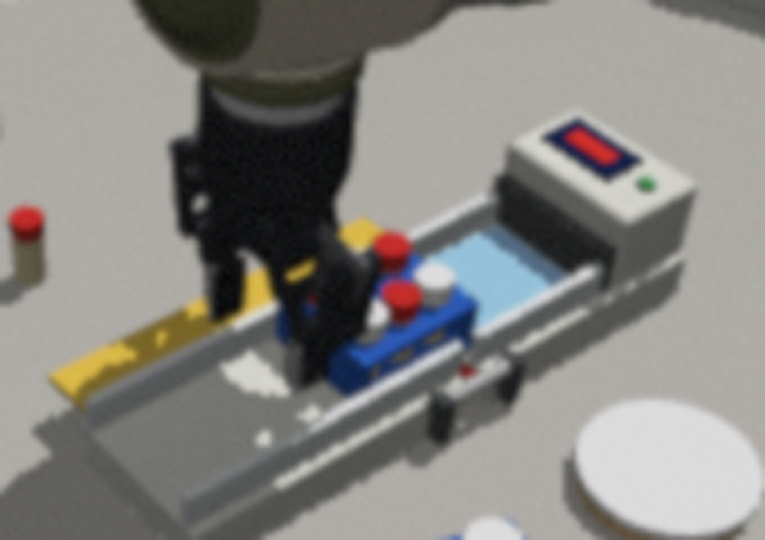

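The rack (crop about 405,320) is being pushed and now covers the gate slot. The plate is still held down.

Emit:
send_rows:
  motion:
    - [[-0.8,0,0,0,0,0,70],[-1.6,0,0,0,0,0,70],[-2.4,0,0,0,0,0,70],[-3.2,0,0,0,0,0,70],[-4,0,0,0,0,0,70],[-4.8,0,0,0,0,0,70],[-5.6,0,0,0,0,0,70],[-6.4,0,0,0,0,0,70],[-7.2,0,0,0,0,0,70],[-7.8,0,0,0,0,0,70]]

```text
clock: 7.15
eef_pos: [567.3, 62.6, 28.4]
tcp_rot: [-2.336, -2.1, 0.0]
contact_force: [-0.2, 2.5, 3.7]
finger_gap: 59.8
grasp_force: 2.0
```

Emit:
send_rows:
  motion:
    - [[-0.2,0,0,0,0,0,70],[-0.4,0,0,0,0,0,70],[-0.6,0,0,0,0,0,70],[-0.7,0,0,0,0,0,70],[-0.7,0,0,0,0,0,70]]

```text
clock: 7.78
eef_pos: [566.6, 56.1, 28.5]
tcp_rot: [2.336, 2.101, -0.0]
contact_force: [0.7, 2.3, 1.2]
finger_gap: 59.7
grasp_force: 1.6
```

```bash
python3 -c "
from h import *
plan((7,33,28))
cv2.imwrite('pics/side6.png',bot.grab_frame('side'))
a=cv2.imread('pics/side6.png')[120:240,280:450]
cv2.imwrite('pics/c6.png',cv2.resize(a,None,fx=4.5,fy=4.5,interpolation=cv2.INTER_CUBIC))"
```

```text
1 shift cm [-0.25  0.02  0.05] rot [-0.    -0.    -3.141]
-1 shift cm [-0.25  0.02  0.05] rot [-0.  0.  0.]
chute [ 4.5 32.8 28.5] F [0.7 2.3 1.2] gap 59.721313152120075 q6 -0.0029867230793389505 t 7.775
```

View pics/c6.png

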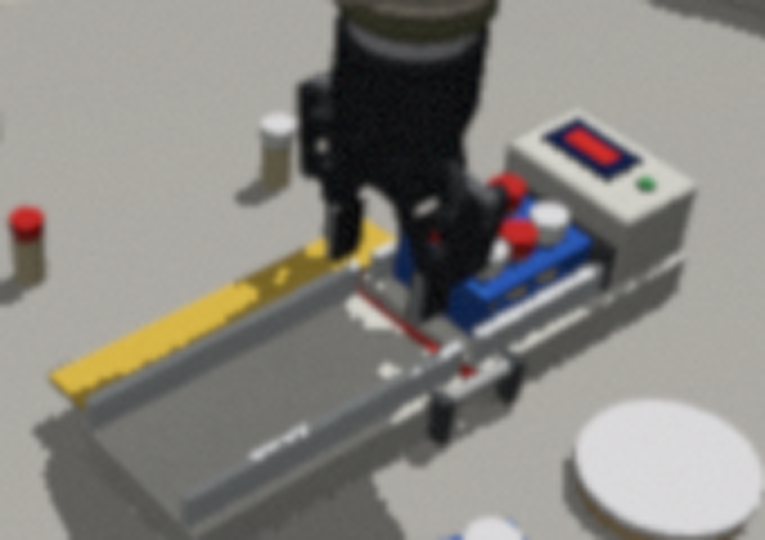

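Emit:
send_rows:
  motion:
    - [[-0.1,0,0,0,0,0,70],[-0.2,0,0,0,0,0,70],[-0.2,0,0,0,0,0,70]]

```text
clock: 8.2
eef_pos: [566.7, 54.9, 28.5]
tcp_rot: [-2.336, -2.1, -0.002]
contact_force: [1.3, 6.9, 2.7]
finger_gap: 59.6
grasp_force: 4.8
```

Emit:
send_rows:
  motion:
    - [[-0.1,0,0,0,0,0,70],[-0.1,0,0,0,0,0,70]]

```text
clock: 8.45
eef_pos: [566.9, 54.7, 28.6]
tcp_rot: [-2.336, -2.099, -0.005]
contact_force: [4.1, 12.2, 2.2]
finger_gap: 59.7
grasp_force: 7.7
```

Emit:
send_rows:
  motion:
    - [[0.4,0,0,0,0,0,70],[0.9,0,0,0,0,0,70],[0.9,0,0,0,0,0,70],[0.9,0,-1,0,0,0,70],[0.9,0,-2,0,0,0,70],[0.9,0,-3,0,0,0,70],[0.9,0,-5,0,0,0,70],[0.9,0,-8,0,0,0,70],[0.9,0,-12,0,0,0,70],[0.9,0,-15,0,0,0,70]]

```text
clock: 9.7
eef_pos: [567.3, 62.2, 180.5]
tcp_rot: [2.335, 2.1, 0.002]
contact_force: [-0.4, -0.4, -0.3]
finger_gap: 59.8
grasp_force: 0.0
```

Emit:
send_rows:
  motion:
    - [[4,0,-3,0,0,0,70],[9,0,-5,0,0,0,70],[12,0,-5,0,0,0,70],[12,0,-5,0,0,0,70]]

```text
clock: 10.2
eef_pos: [579.6, 183.2, 228.7]
tcp_rot: [-2.333, -2.104, -0.0]
contact_force: [-0.2, -0.1, -0.4]
finger_gap: 60.2
grasp_force: 0.0
```

```bash
python3 -c "
from h import *
plan((7,33,28))
cv2.imwrite('pics/side7.png',bot.grab_frame('side'));cv2.imwrite('pics/top7.png',bot.grab_frame('top'))
a=cv2.imread('pics/side7.png')[120:240,280:450];b=cv2.imread('pics/top7.png')[170:250,350:450]
cv2.imwrite('pics/c7.png',np.hstack([cv2.resize(a,(425,300)),cv2.resize(b,(375,300))]))"
```

```text
1 shift cm [-13.03   0.04  20.07] rot [ 0.     0.    -3.139]
-1 shift cm [-13.03   0.04  20.07] rot [ 0.    -0.     0.003]
chute [-123.3   32.2  228.7] F [-0.2 -0.1 -0.4] gap 60.229904432289835 q6 0.2147511084728994 t 10.2
```

View pics/c7.png

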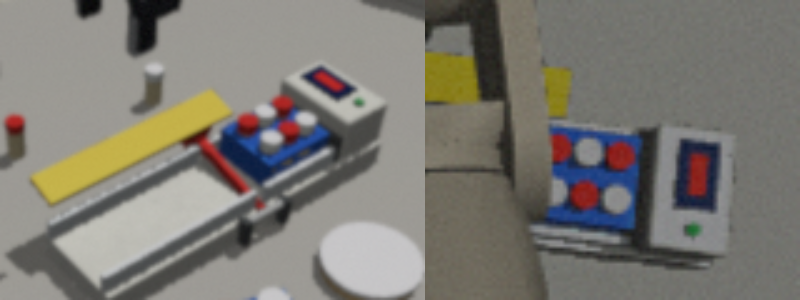

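```bash
python3 -c "
from h import *
for q in((216,136),(209,230)):
  d=ray('top',q[0]/3.75+350,q[1]/3.75+170,64)[:2]-p[:2];print(np.cos(p[2])*d[0]+np.sin(p[2])*d[1])
d=[ray('side',280+u/2.5,120+v/2.5,64)[:2]-p[:2] for u,v in((329,131),(222,128),(268,158))];print([np.cos(p[2])*x[0]+np.sin(p[2])*x[1] for x in d])
"
```

```text
96.27573098419603
97.10389913260464
[np.float64(99.99416257363141), np.float64(19.66387517108014), np.float64(24.255869660548406)]
```

The rack's front end is at chute x of about 97 mm, against the stop at 98 mm. The gate is up and the arm is clear.

```bash
python3 -c "
from bench import bot
print(bot.finish_job())"
```

```text
the job is handed in; nothing more can be done
None
```

The rack is home against the end stop (front end measured at about 97 mm, stop at 98 mm), the gate is up again behind it, and the job is handed in at about 10 s; the hand-in call returned no verdict.

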